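Put the seasonings back on their own coasters

TASK

The four seasonings are all standing on one another's coasters. Put each one upright in the middle of its own: the pepper mill on the round coaster, the honey jar on the square one, the salt shaker on the triangular one and the spice jar on the clover-shaped one; park things on the empty steel plate on the way where you need to. Set everything down without dropping it or tipping it over, and leave the drinking glass alone.

Things in the scene. Friction and masses are not known exactly. Their poses are not given: they have to be found in the camera images.
- mill: Turned brown wooden pepper mill (tallest): 170 mm high, foot 58 mm across, rigid, 0.14 to 0.24 kg. Its rounded head, 123 to 159 mm above the foot, is at most 49 mm across: grip it there from above, at 140 mm; a 12 mm wide knob on top. Belongs on the round coaster. Starts upright; origin at the centre of its underside, z up its axis; yaw has no meaning.
- honey: Squat glass honey jar with a white lid, the widest of the four: 99 mm high, 58 by 62 mm across, 0.33 to 0.58 kg. Can be gripped 60 to 80 mm above its foot. Belongs on the square coaster. Starts upright; origin at the centre of its underside, z up its axis; yaw has no meaning.
- salt: Glass salt shaker with a domed grey top, the lowest and lightest of the four: 90 mm high, 44 mm across, its top part (above 70 mm) 34 mm across, 0.07 to 0.13 kg. Can be gripped 40 to 58 mm above its foot; may stand 3 degrees off plumb. Belongs on the triangular coaster. Starts upright; origin at the centre of its underside, z up its axis; yaw has no meaning.
- spice: Slim glass spice jar with a dark flat screw lid: 105 mm high, 42 mm across, lid 44 mm across (85 to 105 mm up), 0.08 to 0.15 kg. Can be gripped 60 to 80 mm above its foot. Belongs on the clover coaster. Starts upright; origin at the centre of its underside, z up its axis; yaw has no meaning.
- coaster_round: Round coaster, 96 mm across: the place of the pepper mill. It is stuck down and never moves, 8 mm thick and flat on top, dark wood with a cork inlay. Origin: centre of its underside, on the worktop; z up, so its top is 8 mm above the origin.
- coaster_square: Square coaster, 90 by 90 mm, sides along its x and y: the place of the honey jar. It is stuck down and never moves, 8 mm thick and flat on top, dark wood with a cork inlay. Origin: centre of its underside, on the worktop; z up, so its top is 8 mm above the origin.
- coaster_triangle: Three-sided coaster with blunted corners, each long side 38 mm from the centre, one corner along its +x: the place of the salt shaker. It is stuck down and never moves, 8 mm thick and flat on top, dark wood with a cork inlay. Origin: centre of its underside, on the worktop; z up, so its top is 8 mm above the origin.
- coaster_clover: Coaster in the form of a four-leaved clover, four round leaves of 58 mm, 112 mm across at its widest, leaf tip to leaf tip: the place of the spice jar. It is stuck down and never moves, 8 mm thick and flat on top, dark wood with a cork inlay. Origin: centre of its underside, on the worktop; z up, so its top is 8 mm above the origin.
- spare_plate: Plain oblong dark steel plate, 118 by 84 mm (long side along its x), 4 mm thick, flat, stuck down; empty at the start: a free spot where one thing may be parked on the way. Origin: centre of its underside, on the worktop.
- tumbler: Clear drinking glass, 81 mm across and 93 mm high, standing behind the middle of the work; leave it alone. Origin at the centre of its underside.
Things that resemble listed ones, but are neither listed nor needed, are in the scene too. What is shaped like the mill but red is not meant.

How it is judged:
At the end, for the whole second after the job is handed in: Each of the four things stands on its own coaster, released and at rest (under 0.02 m/s), its centre within 12 mm of the coaster's centre, its foot on the coaster's top (4 to 12 mm above the coaster's origin) and upright within 0.15 rad (horizontal distance between mill and coaster_round below 0.012 m and z of mill in the frame of coaster_round between 0.004 and 0.012 m and angle between each of mill, honey, salt, spice's own z axis and vertical below 0.15 rad and linear speed of each of mill, honey, salt, spice below 0.02 m/s and contact force between each of mill, honey, salt, spice and the fingers below 0.05 N and horizontal distance between honey and coaster_square below 0.012 m and z of honey in the frame of coaster_square between 0.004 and 0.012 m and horizontal distance between salt and coaster_triangle below 0.012 m and z of salt in the frame of coaster_triangle between 0.004 and 0.012 m and horizontal distance between spice and coaster_clover below 0.012 m and z of spice in the frame of coaster_clover between 0.004 and 0.012 m); the robot touches nothing.
It fails at once if the tumbler is moved by more than 20 mm (distance of tumbler from where it was at the start of the episode above 0.02 m).
It fails at once if one of the four things is tipped by more than 0.6 rad (34 degrees) (angle between any of mill, honey, salt, spice's own z axis and vertical above 0.6 rad).
It fails at once if one of the four things is dropped or knocked: it moves faster than 0.5 m/s without the fingers holding it (a free fall of about 13 mm) ((linear speed of mill above 0.5 m/s and contact force between mill and the fingers below 0.05 N) or (linear speed of honey above 0.5 m/s and contact force between honey and the fingers below 0.05 N) or (linear speed of salt above 0.5 m/s and contact force between salt and the fingers below 0.05 N) or (linear speed of spice above 0.5 m/s and contact force between spice and the fingers below 0.05 N)).
It also fails if it takes over 133 s, if anything falls off the work surface, if the arm or the gripper's body presses on something with over 40 N, if the wrist force passes 120 N, or if a joint passes its speed limit or range.

ROBOT

A 7-joint arm with a two-finger parallel gripper is mounted at the origin on a cart in front of the work surface, level with it; the furniture and walls round the work are solid. World frame = base frame: x ahead of the robot, y to its left, z up, the work surface at z = 0. Lengths are in m, angles in rad, forces in N, time in s.
With the tool pointing down it reaches from about 0.4 to 0.85 m from the base axis. Payload 10.4 kg.
Tool frame: the origin (TCP) lies on the centre line of the jaws, within the pads' length; the fingertips stand 11 mm ahead of it and the grasp point (between the pads) lies 8 mm behind it (tip_reach is the distance from the TCP to the fingertips, in m); z points along the fingers, y is the line along which they close (so a half turn about z gives the same grasp; the last joint's range is limited). The gripper opens to 85 mm and grips with 20 to 120 N. Pads are 22 mm wide; open, the fingers measure 114 mm over their backs; the gripper's body (76 mm by 85 mm) begins 54 mm behind the grasp point. The pads swing forward as they close: fully open they stand 13 mm farther back than shut.
Start: joints at [-1.164, 0.332, -0.065, 1.46, 0.022, 1.35, -0.088], TCP at [0.26, 0.568, 0.242] pointing down, gripper open.
Joint ranges: [-2.6, 2.6], [-0.5, 2.12], [-1.47, 1.34], [0.16, 2.42], [-1.27, 4.41], [0.06, 2.06], [-2.6, 2.6]. Speed limits (rad/s): [2.22, 2.22, 2.79, 2.79, 3.14, 3.14, 3.14].

INTERFACE

Orientations are given as a unit quaternion [x, y, z, w].
In Python, from workcell import get_obs, camera, hand_in, tip_reach gives the robot as it stands. The module is installed in compiled form; this text tells all that it offers.
- The arm moves only by the tool move_arm, never from a script. Its argument "plan" is a list of rows, each an object with "delta_pos": the shift along the tool's x, y, z in a scale on which 1.0 is 0.75 m, a list of three; "turn": the turn, a rotation vector about the tool's x, y, z in fractions of the full range, 1 being 360 degrees, a list of three; "fingers": the closure, from 0 (fully open) to 1 (shut). A call has 1 to 12 rows; each row is the pose to reach, as a shift and turn from the pose commanded when the call began, along the tool's axes at that moment; what a row does not reach only later rows make up. A row lasts 1/8 s, in which the tool goes at most 62.5 mm and 10.7 degrees, less where a joint would pass 70% of its speed; a pose out of reach is approached as far as the arm can. No shift or turn number may pass 1 either way. A call with a gripper value outside its range is refused whole. The fingers move at their own pace and stop on an object; "force" is the grip in N (left out, the last holds). Time passes only in rows, so rows that repeat a pose let the fingers close. It gives the time, the measured TCP pose, the force, the opening and the grip force at its end, in the units of the state.
- get_obs(): the state, without advancing time (a new reading comes with each control period).
- camera(name): name is "side" or "top" or "wrist"; returns a dict with "color" (480x640x3 uint8, red, green, blue), "range_z" (480x640 float32, m along the optical axis (not along the pixel's ray), 0 where there is no reading), "fx", "fy", "cx", "cy" (pixels), "R" (3x3) and "t" (3): a world point X has camera coordinates R X + t; the wrist camera has in their place "tool_from_camera" (4x4, takes a point from camera to tool coordinates, whose origin is the TCP and whose axes are the flange's). Camera axes: x right, y down, z forward; pixel columns grow to the right and rows downward; lengths in m; the calibration is good to about 2 mm. A picture is of the moment at which its call begins: read the wrist's pose just before it.
- hand_in(): hands the job in; it is judged then, once.
The state is a dict: "clock": time; "joint_pos": joint angles; "joint_velocities": joint speeds; "tau": joint torques, N m; "position": TCP position; "ee_rot": TCP orientation; "ft_force": force on the tool from outside, world axes, zero at the start; "torque": the same for the moment, N m; "grip_width": opening from 0.0 (shut) to 1.0 (fully open); "grasp_force": force on a finger pad.
Only numpy, scipy, OpenCV 4.12 (cv2) and the standard library are available. Lean on these libraries where they do the work, as an engineer would, in place of code of your own. Each camera call takes 0.05 s, during which the arm holds its last target. There are 200 camera calls.

## Working session

There is one attempt and no reset: what is moved stays moved. The work goes in short steps, Python scripts to look and compute and a tool call to move; the robot and the scene stay as the last step left them, time stands still between calls to the robot, and variables do not carry over. Pictures are saved under pics/ and viewed, at most 14 in all, crops included, and the job is handed in when it is done.

Besides the shell and the picture viewer there is one more tool, called after "Call:" by a JSON object that holds its "method" and its "body". move_arm: Moves the arm, as the interface text tells. Its arguments: {"type":"object","properties":{"plan":{"type":"array","items":{"type":"object","properties":{"delta_pos":{"type":"array","items":{"type":"number"}},"turn":{"type":"array","items":{"type":"number"}},"fingers":{"type":"number"}}}},"force":{"type":"number"}},"required":["plan"]}

```bash
mkdir -p pics; cat > h.py <<'E'
import numpy as np, cv2, pickle
from workcell import get_obs, camera, hand_in, tip_reach
def snap(name,tag):
    o=get_obs(); c=camera(name); c['obs']=o
    cv2.imwrite(f'pics/{tag}.png',c['color'][:,:,::-1]); pickle.dump(c,open(f'{tag}.pkl','wb')); return c
def world(c):
    v,u=np.mgrid[:480,:640]; z=c['range_z']
    P=np.stack([(u-c['cx'])/c['fx']*z,(v-c['cy'])/c['fy']*z,z],-1)
    W=(P-c['t'])@c['R']; W[z==0]=np.nan
    return W
E
python3 - <<'E'
from h import *
o=get_obs()
for k in o: print(k,o[k])
print(tip_reach)
for n in ['top','side']:
    c=snap(n,n+'0'); print(n,c['fx'],c['cx'],c['cy'],c['R'].tolist(),c['t'])
E
```

```text
clock 0.0
joint_pos [-1.16361679  0.33286909 -0.06473994  1.46096244  0.02158807  1.34994777
 -0.08849361]
joint_velocities [-1.66048279e-03  1.22313678e-03  4.29145894e-04 -6.23816803e-04
 -1.69477484e-03 -9.01541380e-05 -8.99540570e-04]
tau [-9.95378286e-04 -6.25460744e+01  4.85177629e-02 -3.91606843e+01
  1.61526224e-02  9.96605231e-03 -5.31327566e-05]
position [0.26023895 0.56781835 0.2415077 ]
ee_rot [ 2.13208919e-01  9.77006346e-01 -7.33259220e-04 -1.35680751e-04]
ft_force [0.06928705 0.2681644  0.18823319]
torque [0.00767152 0.00988677 0.0319682 ]
grasp_force 0.0
grip_width 0.9983071954419686
0.011
top 563.2974440351951 318.5851703506888 235.11966310924376 [[0.4581088097649315, -0.8888380992804569, 0.010156361713853996], [-0.8364734637615905, -0.43492947323205045, -0.33338940855518895], [0.3007465092705905, 0.14423309807944903, -0.9427345069424153]] [-0.24663348  0.50341347  0.72964404]
side 435.84269722818107 320.5252695246374 241.71479556473062 [[0.9969890297739875, -0.07503050374590269, -0.019577998313385397], [-0.060637240640837343, -0.5970017403383782, -0.7999450275365257], [0.048332179319662584, 0.7987235726711612, -0.5997538285843854]] [-0.56966122  0.08768513  0.82242069]
```

View pics/top0.png

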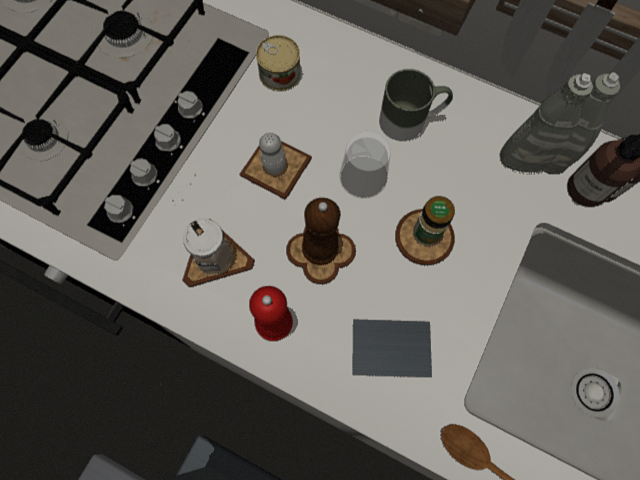

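View pics/side0.png

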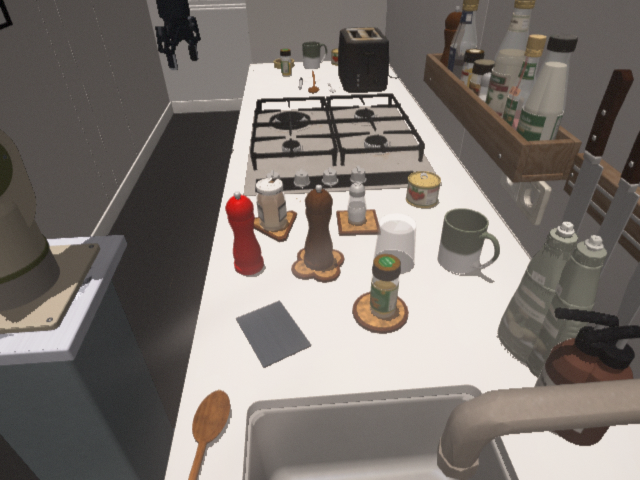

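The top view shows the honey jar at (208,245) on the triangle, the mill at (322,230) on the clover and the spice jar at (432,220) on the round coaster. The salt is at (272,155) on the square, the empty plate at (392,348), the red decoy at (270,312) and the tumbler at (365,165). The side view agrees with this.

```bash
cat > m.py <<'E'
from h import *
from scipy.optimize import least_squares, minimize
def inside(kind,p):
    x,y=p[:,0],p[:,1]
    if kind=='round': return 0.048-np.hypot(x,y)
    if kind=='square': return 0.045-np.maximum(abs(x),abs(y))
    if kind=='plate': return np.minimum(0.059-abs(x),0.042-abs(y))
    if kind=='triangle':
        d=[x*np.cos(a)+y*np.sin(a) for a in (np.pi/3,np.pi,-np.pi/3)]
        return 0.038-np.max(d,0)
    if kind=='clover':
        r=.056-.029
        return np.max([.029-np.hypot(x-r*np.cos(a),y-r*np.sin(a)) for a in np.arange(4)*np.pi/2],0)
def fitcoaster(kind,pts,seed):
    # pts Nx3; classes by height
    q=pts[np.hypot(*(pts[:,:2]-seed).T)<.085]; th=.002 if kind=='plate' else .004
    top=q[(q[:,2]>th)&(q[:,2]<.013)]; low=q[(q[:,2]<th)&(q[:,2]>-.008)]
    def cost(v):
        c,s=np.cos(v[2]),np.sin(v[2]); R=np.array([[c,-s],[s,c]])
        f=lambda p:np.clip(inside(kind,(p[:,:2]-v[:2])@R)/.003,-1,1)
        return (1-f(top)).sum()+ (1+f(low)).sum()
    best=min((minimize(cost,[seed[0]+dx,seed[1]+dy,a],method='Nelder-Mead',options=dict(initial_simplex=[[seed[0]+dx,seed[1]+dy,a],[seed[0]+dx+.01,seed[1]+dy,a],[seed[0]+dx,seed[1]+dy+.01,a],[seed[0]+dx,seed[1]+dy,a+.3]])) for dx in (-.01,.01) for dy in(-.01,.01) for a in ([0] if kind=='round' else np.arange(0,3.1,.3))),key=lambda r:r.fun)
    return best.x,best.fun/(len(top)+len(low)),np.median(top[:,2]) if len(top) else None,len(top)
def circ(p,r,c0):
    f=lambda v:np.hypot(p[:,0]-v[0],p[:,1]-v[1])-r
    s=least_squares(f,c0,loss='soft_l1',f_scale=.002); return s.x,np.median(abs(f(s.x)))
E
cat > run1.py <<'E'
from m import *
T=pickle.load(open('top0.pkl','rb'));S=pickle.load(open('side0.pkl','rb'))
W={'top':world(T),'side':world(S)}
table=W['top'][300:310,330:345].reshape(-1,3); print('table z',np.nanmedian(table[:,2]),np.nanstd(table[:,2]))
def px(c,z,u,v):
    d=c['R'].T@np.array([(u-c['cx'])/c['fx'],(v-c['cy'])/c['fy'],1]); o=-c['R'].T@c['t']; return (o+d*(z-o[2])/d[2])[:2]
seeds=dict(triangle=(218,262),clover=(320,252),round=(425,237),square=(276,167),plate=(392,348))
for k,(u,v) in seeds.items():
    s=px(T,.008,u,v); print(k,'seed',s.round(3))
    for n in ['top','side','both']:
        p=np.concatenate([W[m].reshape(-1,3) for m in (W if n=='both' else [n])]); p=p[~np.isnan(p[:,0])]
        r=fitcoaster(k,p,s); print('  ',n,r[0].round(4),round(r[1],3),r[2],r[3])
obj=dict(honey=((208,245),.030,[(.03,.08)]),mill=((322,230),.0245,[(.13,.15),(.0,.0)]),salt=((272,160),.022,[(.025,.065)]),spice=((432,225),.021,[(.03,.085),(.09,.11)]),red=((270,312),.0245,[(.13,.15)]),tumbler=((365,165),.0405,[(.03,.09)]))
for k,((u,v),r,bands) in obj.items():
    s=px(T,.06,u,v); print(k,'seed',s.round(3))
    for n in W:
        p=W[n].reshape(-1,3); p=p[np.hypot(*(p[:,:2]-s).T)<.07]
        p=p[p[:,2]>.02]
        print('  ',n,len(p),'zmax',np.percentile(p[:,2],99.5) if len(p) else 0)
        for a,b in bands:
            q=p[(p[:,2]>a+.008)&(p[:,2]<b+.008)]
            if len(q)>20: print('     ',a,b,len(q),*circ(q,.022 if a==.09 else r,np.median(q[:,:2],0)))
E
python3 run1.py
```

```text
table z -5.893325887866033e-05 0.0013949377214359765
triangle seed [0.473 0.144]
   top [0.4802 0.1563 0.7849] 0.081 0.007995042560798265 1206
   side [0.4812 0.1559 0.7893] 0.168 0.00969630973819438 496
   both [0.4805 0.1562 0.7805] 0.097 0.008450191832793672 1702
clover seed [0.562 0.01 ]
   top [0.566  0.0109 2.0376] 0.062 0.008236630621969294 1652
   side [0.5663 0.0111 0.4701] 0.106 0.009670772084829502 878
   both [0.5661 0.011  2.0406] 0.076 0.008745007877492016 2530
round seed [ 0.662 -0.128]
   top [ 0.6635 -0.1271 -0.5172] 0.056 0.00843237433702892 1715
   side [ 0.6643 -0.1264 -0.537 ] 0.074 0.009513122575273725 1235
   both [ 0.6639 -0.1269  0.2453] 0.064 0.008955541677536392 2950
square seed [0.66  0.143]
   top [0.6638 0.1462 3.1084] 0.066 0.008104951073126575 1791
   side [0.6648 0.1452 1.5463] 0.139 0.009817096958100603 755
   both [0.664  0.146  1.5377] 0.082 0.008648295853903417 2546
plate seed [ 0.477 -0.155]
   top [ 0.4782 -0.1546  2.0179] 0.214 0.004040288898797408 4599
   side [ 0.4793 -0.1536  2.0162] 0.3 0.004959363715425513 3607
   both [ 0.4786 -0.1542 -1.
[... 862 characters left out ...]
     0.09 0.11 798 [ 0.6679512  -0.12685076] 0.0051901878880035585
   side 1557 zmax 0.11627509215494904
      0.03 0.085 698 [ 0.66780034 -0.12764178] 0.000688797718524271
      0.09 0.11 606 [ 0.6682632  -0.12579113] 0.002607171613055733
red seed [0.433 0.025]
   top 1657 zmax 0.1701622035868491
      0.13 0.15 962 [0.43240929 0.0223038 ] 0.00498016718669804
   side 1774 zmax 0.17029619938601895
      0.13 0.15 368 [0.42955306 0.02349563] 0.002597059343002972
tumbler seed [0.707 0.005]
   top 2455 zmax 0.09526914212747321
      0.03 0.09 2198 [0.72205681 0.0097193 ] 0.008604816291120664
   side 1665 zmax 0.09551150988829747
      0.03 0.09 1526 [0.71817982 0.01423408] 0.0023977422913389994
```

The rows are not in the units I measure in: shifts go in shares of 0.75 m and turns go in shares of 360 degrees. I convert before sending: -0.659 m / 0.75 = -0.8787, -0.4625 m / 0.75 = -0.6167, 1.142 rad / 6.2832 = 0.1818.

Call:
{"method": "move_arm", "body": {"plan": [{"delta_pos": [-0.1467,-0.1027,-0.0533],"turn": [0,0,0.0302],"fingers": 0},{"delta_pos": [-0.2133,-0.1533,-0.08],"turn": [0,0,0.0605],"fingers": 0},{"delta_pos": [-0.44,-0.3067,-0.08],"turn": [0,0,0.121],"fingers": 0},{"delta_pos": [-0.44,-0.3067,-0.08],"turn": [0,0,0.121],"fingers": 0},{"delta_pos": [-0.8787,-0.6167,-0.08],"turn": [0,0,0.1818],"fingers": 0},{"delta_pos": [-0.8787,-0.6167,-0.08],"turn": [0,0,0.1818],"fingers": 0},{"delta_pos": [-0.8787,-0.6167,-0.08],"turn": [0,0,0.1818],"fingers": 0},{"delta_pos": [-0.8787,-0.6167,-0.08],"turn": [0,0,0.1818],"fingers": 0},{"delta_pos": [-0.8787,-0.6167,-0.08],"turn": [0,0,0.1818],"fingers": 0},{"delta_pos": [-0.8787,-0.6167,-0.08],"turn": [0,0,0.1818],"fingers": 0},{"delta_pos": [-0.8787,-0.6167,-0.08],"turn": [0,0,0.1818],"fingers": 0},{"delta_pos": [-0.8787,-0.6167,-0.08],"turn": [0,0,0.1818],"fingers": 0}]}}

```text
clock: 1.6
position: [0.6367, -0.0756, 0.3007]
ee_rot: [0.707, 0.707, 0.0, -0.0]
ft_force: [0.8, 1.1, 0.8]
grip_width: 1.002
grasp_force: 0.0
```

```bash
cat > wr.py <<'E'
from m import *
from scipy.spatial.transform import Rotation as Ro
def wristworld(c):
    o=c['obs']; M=c['tool_from_camera']; R=Ro.from_quat(o['ee_rot']).as_matrix()
    A=R@M[:3,:3]; b=R@M[:3,3]+o['position']
    c['R']=A.T; c['t']=-A.T@b
    return world(c)
def run2(W):
    # iterative wall circle fits, all views
    obj=dict(honey=((.4776,.1568),.030,[(.03,.075)]),mill=((.571,.0138),.0245,[(.13,.15)]),salt=((.662,.15),.022,[(.03,.055)]),spice=((.667,-.127),.021,[(.03,.08)]))
    for k,(s,r,bands) in obj.items():
        for n in W:
            p=W[n].reshape(-1,3); p=p[np.hypot(*(p[:,:2]-s).T)<.045]
            zt=np.percentile(p[p[:,2]>.02][:,2],99) if (p[:,2]>.02).sum()>50 else 0
            t=p[p[:,2]>zt-.006] if zt else p[:0]
            if zt: print(k,n,'ztop %.4f'%zt,'topcentre',((t.min(0)+t.max(0))/2)[:2].round(4),t.mean(0)[:2].round(4),len(t),end=' ')
            for a,b in bands:
                q=p[(p[:,2]>a+.008)&(p[:,2]<b+.008)&(np.hypot(*(p[:,:2]-s).T)>r-.012)]
                if len(q)>20: c,e=circ(q,r,s); print('wall',len(q),c.round(4),round(e,4),end=' ')
            print()
E
python3 - <<'E'
from wr import *
W={n:world(pickle.load(open(n+'0.pkl','rb'))) for n in('top','side')}
c=snap('wrist','w0'); W['w']=wristworld(c); print(c['obs']['position'],c['obs']['ee_rot'],c['obs']['joint_pos'],c['tool_from_camera'].round(3).tolist())
run2(W)
E
```

```text
[ 0.6366765  -0.0756059   0.30066177] [ 7.07177387e-01  7.07036153e-01  2.69621801e-05 -1.46029043e-04] [-0.3598344   0.37454532  0.55793414  1.34781838 -0.19606902  1.47397433
  0.1853954 ] [[-0.002, -0.953, -0.304, 0.077], [1.0, -0.002, -0.0, 0.001], [-0.0, -0.304, 0.953, -0.132], [0.0, 0.0, 0.0, 1.0]]
honey top ztop 0.1097 topcentre [0.4761 0.1537] [0.4758 0.1531] 1170 wall 401 [0.4774 0.1558] 0.0009 
honey side ztop 0.1102 topcentre [0.4779 0.1532] [0.4777 0.1502] 331 wall 528 [0.4775 0.1567] 0.0012 

mill top ztop 0.1774 topcentre [0.5702 0.013 ] [0.5694 0.0126] 66 wall 381 [0.5713 0.0136] 0.0013 
mill side ztop 0.1761 topcentre [0.5715 0.0104] [0.5716 0.0101] 35 wall 292 [0.5713 0.014 ] 0.001 
mill w ztop 0.1779 topcentre [0.5726 0.0122] [0.573  0.0119] 284 wall 1256 [0.5701 0.0123] 0.0016 
salt top ztop 0.0985 topcentre [0.6591 0.1479] [0.6594 0.1482] 210 wall 264 [0.6628 0.1496] 0.0012 
salt side ztop 0.0988 topcentre [0.6608 0.1483] [0.6607 0.1462] 79 wall 214 [0.6619 0.1515] 0.0014 

spice top ztop 0.1162 topcentre [ 0.666  -0.1273] [ 0.6658 -0.1271] 675 wall 409 [ 0.6656 -0.127 ] 0.0005 
spice side ztop 0.1161 topcentre [ 0.6677 -0.1281] [ 0.6672 -0.1297] 429 wall 645 [ 0.6678 -0.1278] 0.0006 
spice w ztop 0.3548 topcentre [ 0.6867 -0.0872] [ 0.686  -0.0874] 30 wall 591 [ 0.6679 -0.1264] 0.0004
```

View pics/w0.png

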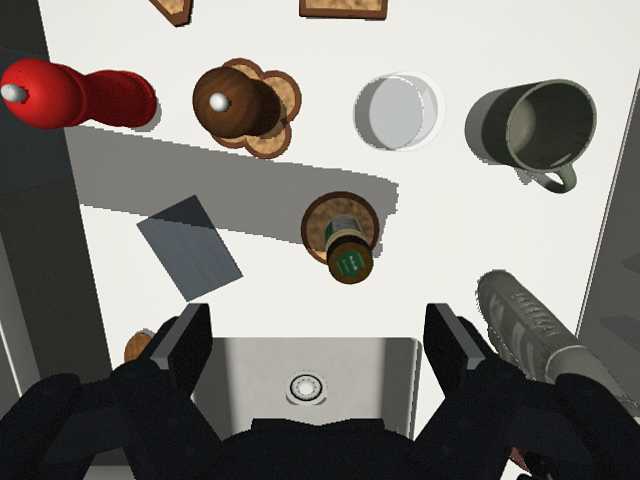

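The wrist view shows the spice lid at (348,258) on the round coaster, centre (340,228), the mill at (235,100) and the plate at (190,248). All positions agree to about 2 mm.

To row units: 0.14 m / 0.75 = 0.1867, -0.051 m / 0.75 = -0.068.

Call:
{"method": "move_arm", "body": {"plan": [{"delta_pos": [-0.068,0.04,0.04],"turn": [0,0,0],"fingers": 0},{"delta_pos": [-0.068,0.04,0.12],"turn": [0,0,0],"fingers": 0},{"delta_pos": [-0.068,0.04,0.1867],"turn": [0,0,0],"fingers": 0},{"delta_pos": [-0.068,0.04,0.1867],"turn": [0,0,0],"fingers": 0},{"delta_pos": [-0.068,0.04,0.1867],"turn": [0,0,0],"fingers": 0}], "force": 25}}

```text
clock: 2.28
position: [0.6668, -0.1253, 0.1631]
ee_rot: [0.707, 0.707, 0.001, 0.001]
ft_force: [-0.2, 0.1, -0.0]
grip_width: 1.002
grasp_force: 0.0
```

To row units: 0.091 m / 0.75 = 0.1213, -0.001 m / 0.75 = -0.0013.

Call:
{"method": "move_arm", "body": {"plan": [{"delta_pos": [-0.0013,0,0.0533],"turn": [0,0,0],"fingers": 0},{"delta_pos": [-0.0013,0,0.1067],"turn": [0,0,0],"fingers": 0},{"delta_pos": [-0.0013,0,0.1213],"turn": [0,0,0],"fingers": 0},{"delta_pos": [-0.0013,0,0.1213],"turn": [0,0,0],"fingers": 0},{"delta_pos": [-0.0013,0,0.1213],"turn": [0,0,0],"fingers": 0},{"delta_pos": [-0.0013,0,0.1213],"turn": [0,0,0],"fingers": 0.3},{"delta_pos": [-0.0013,0,0.1213],"turn": [0,0,0],"fingers": 0.7},{"delta_pos": [-0.0013,0,0.1213],"turn": [0,0,0],"fingers": 1},{"delta_pos": [-0.0013,0,0.1213],"turn": [0,0,0],"fingers": 1},{"delta_pos": [-0.0013,0,0.1213],"turn": [0,0,0],"fingers": 1}], "force": 25}}

```text
clock: 3.52
position: [0.6664, -0.1262, 0.0704]
ee_rot: [0.707, 0.707, 0.0, 0.0]
ft_force: [-0.0, 0.9, 5.6]
grip_width: 0.51
grasp_force: 25.2
```

To row units: -0.188 m / 0.75 = -0.2507, -0.028 m / 0.75 = -0.0373.

Call:
{"method": "move_arm", "body": {"plan": [{"delta_pos": [0,0,-0.0267],"turn": [0,0,0],"fingers": 1},{"delta_pos": [0,0,-0.0467],"turn": [0,0,0],"fingers": 1},{"delta_pos": [-0.0067,-0.04,-0.0467],"turn": [0,0,0],"fingers": 1},{"delta_pos": [-0.016,-0.1067,-0.0467],"turn": [0,0,0],"fingers": 1},{"delta_pos": [-0.0267,-0.1733,-0.0467],"turn": [0,0,0],"fingers": 1},{"delta_pos": [-0.0347,-0.2267,-0.0467],"turn": [0,0,0],"fingers": 1},{"delta_pos": [-0.0373,-0.2507,-0.04],"turn": [0,0,0],"fingers": 1},{"delta_pos": [-0.0373,-0.2507,-0.0267],"turn": [0,0,0],"fingers": 1},{"delta_pos": [-0.0373,-0.2507,-0.0133],"turn": [0,0,0],"fingers": 1},{"delta_pos": [-0.0373,-0.2507,-0.0067],"turn": [0,0,0],"fingers": 1},{"delta_pos": [-0.0373,-0.2507,-0.004],"turn": [0,0,0],"fingers": 1},{"delta_pos": [-0.0373,-0.2507,-0.004],"turn": [0,0,0],"fingers": 1}]}}

```text
clock: 5.03
position: [0.478, -0.154, 0.0727]
ee_rot: [0.707, 0.707, -0.0, -0.0]
ft_force: [-0.4, 0.5, -1.1]
grip_width: 0.509
grasp_force: 25.8
```

To row units: 0.006 m / 0.75 = 0.008, 0.005 m / 0.75 = 0.0067.

Call:
{"method": "move_arm", "body": {"plan": [{"delta_pos": [0,0,0.0027],"turn": [0,0,0],"fingers": 1},{"delta_pos": [0,0,0.0053],"turn": [0,0,0],"fingers": 1},{"delta_pos": [0,0,0.0067],"turn": [0,0,0],"fingers": 1},{"delta_pos": [0,0,0.008],"turn": [0,0,0],"fingers": 1},{"delta_pos": [0,0,0.008],"turn": [0,0,0],"fingers": 1},{"delta_pos": [0,0,0.008],"turn": [0,0,0],"fingers": 1}]}}

```text
clock: 5.78
position: [0.4779, -0.1539, 0.0669]
ee_rot: [0.707, 0.707, 0.0, -0.0]
ft_force: [0.6, 0.9, -0.4]
grip_width: 0.508
grasp_force: 25.8
```

To row units: 0.001 m / 0.75 = 0.0013.

Call:
{"method": "move_arm", "body": {"plan": [{"delta_pos": [0,0,0.0013],"turn": [0,0,0],"fingers": 1},{"delta_pos": [0,0,0.0013],"turn": [0,0,0],"fingers": 1},{"delta_pos": [0,0,0.0013],"turn": [0,0,0],"fingers": 1}]}}

```text
clock: 6.15
position: [0.4782, -0.154, 0.0663]
ee_rot: [0.707, 0.707, 0.0, 0.0]
ft_force: [-1.0, 0.3, 5.2]
grip_width: 0.508
grasp_force: 25.5
```

Contact. Release gently, withdraw, and go above the mill (0.571, 0.0133).

To row units: 0.167 m / 0.75 = 0.2227, -0.16 m / 0.75 = -0.2133.

Call:
{"method": "move_arm", "body": {"plan": [{"delta_pos": [0,0,0],"turn": [0,0,0],"fingers": 0.4},{"delta_pos": [0,0,0],"turn": [0,0,0],"fingers": 0.2},{"delta_pos": [0,0,0],"turn": [0,0,0],"fingers": 0},{"delta_pos": [0,0,0],"turn": [0,0,0],"fingers": 0},{"delta_pos": [0,0,-0.08],"turn": [0,0,0],"fingers": 0},{"delta_pos": [0,0,-0.16],"turn": [0,0,0],"fingers": 0},{"delta_pos": [0,0,-0.2133],"turn": [0,0,0],"fingers": 0},{"delta_pos": [0.08,0.044,-0.2133],"turn": [0,0,0],"fingers": 0},{"delta_pos": [0.16,0.088,-0.2133],"turn": [0,0,0],"fingers": 0},{"delta_pos": [0.2227,0.124,-0.2133],"turn": [0,0,0],"fingers": 0},{"delta_pos": [0.2227,0.124,-0.2],"turn": [0,0,0],"fingers": 0},{"delta_pos": [0.2227,0.124,-0.2],"turn": [0,0,0],"fingers": 0}]}}

```text
clock: 7.65
position: [0.5705, 0.0127, 0.2148]
ee_rot: [0.707, 0.707, -0.001, -0.0]
ft_force: [0.1, -0.7, 0.2]
grip_width: 1.002
grasp_force: 0.0
```

Call:
{"method": "move_arm", "body": {"plan": [{"delta_pos": [0,0,0.0467],"turn": [0,0,0],"fingers": 0},{"delta_pos": [0,0,0.0867],"turn": [0,0,0],"fingers": 0},{"delta_pos": [0,0,0.1],"turn": [0,0,0],"fingers": 0},{"delta_pos": [0,0,0.1],"turn": [0,0,0],"fingers": 0},{"delta_pos": [0,0,0.1],"turn": [0,0,0],"fingers": 0.2},{"delta_pos": [0,0,0.1],"turn": [0,0,0],"fingers": 0.35},{"delta_pos": [0,0,0.1],"turn": [0,0,0],"fingers": 0.6},{"delta_pos": [0,0,0.1],"turn": [0,0,0],"fingers": 1},{"delta_pos": [0,0,0.1],"turn": [0,0,0],"fingers": 1},{"delta_pos": [0,0,0.1],"turn": [0,0,0],"fingers": 1}], "force": 30}}

```text
clock: 8.9
position: [0.5716, 0.0131, 0.142]
ee_rot: [0.707, 0.707, 0.001, 0.0]
ft_force: [-1.0, -1.0, 6.8]
grip_width: 0.553
grasp_force: 30.2
```

To row units: -0.14 m / 0.75 = -0.1867, -0.001 m / 0.75 = -0.0013.

Call:
{"method": "move_arm", "body": {"plan": [{"delta_pos": [0,0,-0.0267],"turn": [0,0,0],"fingers": 1},{"delta_pos": [0,0,-0.04],"turn": [0,0,0],"fingers": 1},{"delta_pos": [-0.04,0.0267,-0.04],"turn": [0,0,0],"fingers": 1},{"delta_pos": [-0.0933,0.0613,-0.04],"turn": [0,0,0],"fingers": 1},{"delta_pos": [-0.1467,0.096,-0.04],"turn": [0,0,0],"fingers": 1},{"delta_pos": [-0.1867,0.1233,-0.04],"turn": [0,0,0],"fingers": 1},{"delta_pos": [-0.1867,0.1233,-0.0267],"turn": [0,0,0],"fingers": 1},{"delta_pos": [-0.1867,0.1233,-0.0133],"turn": [0,0,0],"fingers": 1},{"delta_pos": [-0.1867,0.1233,-0.0053],"turn": [0,0,0],"fingers": 1},{"delta_pos": [-0.1867,0.1233,-0.0027],"turn": [0,0,0],"fingers": 1},{"delta_pos": [-0.1867,0.1233,-0.0013],"turn": [0,0,0],"fingers": 1},{"delta_pos": [-0.1867,0.1233,-0.0013],"turn": [0,0,0],"fingers": 1}]}}

```text
clock: 10.4
position: [0.6636, -0.1271, 0.1423]
ee_rot: [0.707, 0.707, 0.0, 0.0]
ft_force: [-0.5, -0.5, -1.3]
grip_width: 0.555
grasp_force: 31.7
```

```bash
cat > look.py <<'E'
import sys
from wr import *
tag=sys.argv[1]
for n in ('top','side'):
    c=snap(n,n+tag); w=world(c)
    for a in sys.argv[2:]:   # x,y,r,zlo,zhi
        x,y,r,lo,hi=map(float,a.split(',')); s=np.array([x,y])
        p=w.reshape(-1,3); d=np.hypot(*(p[:,:2]-s).T); p=p[(d<.05)&(d>r-.012)&(p[:,2]>lo)&(p[:,2]<hi)]
        if len(p)>20: print(n,a,len(p),*circ(p,r,s))
E
python3 look.py 1 0.664,-0.127,0.0245,0.14,0.16 0.664,-0.127,0.029,0.012,0.03 0.478,-0.154,0.021,0.03,0.08; python3 -c "
import cv2;a=cv2.imread('pics/top1.png')[60:420,160:520];b=cv2.imread('pics/side1.png')[150:400,180:540];cv2.imwrite('pics/c1.png',cv2.hconcat([a,cv2.copyMakeBorder(b,0,110,0,0,0)]))"
```

```text
top 0.664,-0.127,0.0245,0.14,0.16 75 [ 0.66396527 -0.12572499] 0.0012567196877746115
top 0.664,-0.127,0.029,0.012,0.03 256 [ 0.6610341  -0.12697906] 0.0013642923855432913
top 0.478,-0.154,0.021,0.03,0.08 219 [ 0.47700185 -0.15441807] 0.00034078812459515523
side 0.664,-0.127,0.0245,0.14,0.16 603 [ 0.66393039 -0.12587671] 0.0019004285727867547
side 0.664,-0.127,0.029,0.012,0.03 337 [ 0.66072714 -0.12478551] 0.0013201797808173633
side 0.478,-0.154,0.021,0.03,0.08 639 [ 0.47969269 -0.15565819] 0.0005420519697701999
```

View pics/c1.png

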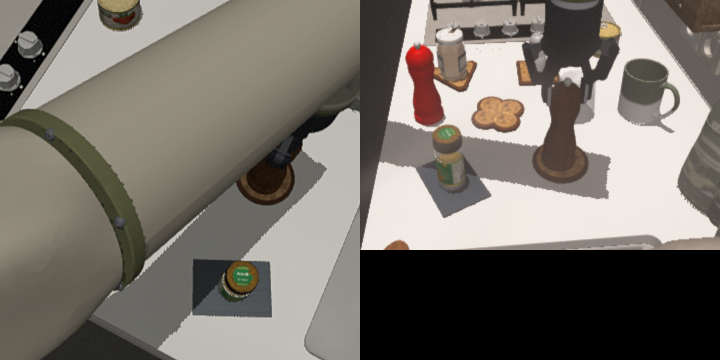

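The crop shows the mill held upright over the round coaster (560,160), the spice jar standing on the plate (450,165) and the clover empty (498,115). Lowering to contact.

To row units: 0.002 m / 0.75 = 0.0027, 0.001 m / 0.75 = 0.0013.

Call:
{"method": "move_arm", "body": {"plan": [{"delta_pos": [0,0,0.0013],"turn": [0,0,0],"fingers": 1},{"delta_pos": [0,0,0.0027],"turn": [0,0,0],"fingers": 1},{"delta_pos": [0,0,0.0027],"turn": [0,0,0],"fingers": 1},{"delta_pos": [0,0,0.0027],"turn": [0,0,0],"fingers": 1}]}}

```text
clock: 11.0
position: [0.6641, -0.1274, 0.1421]
ee_rot: [0.707, 0.707, 0.001, 0.001]
ft_force: [-4.7, 0.5, 12.4]
grip_width: 0.551
grasp_force: 32.8
```

To row units: -0.186 m / 0.75 = -0.248, -0.001 m / 0.75 = -0.0013.

Call:
{"method": "move_arm", "body": {"plan": [{"delta_pos": [0,0,-0.0013],"turn": [0,0,0],"fingers": 0.4},{"delta_pos": [0,0,-0.0013],"turn": [0,0,0],"fingers": 0.2},{"delta_pos": [0,0,-0.0013],"turn": [0,0,0],"fingers": 0},{"delta_pos": [0,0,-0.0013],"turn": [0,0,0],"fingers": 0},{"delta_pos": [0,0,-0.0667],"turn": [0,0,0],"fingers": 0},{"delta_pos": [0,0,-0.1067],"turn": [0,0,0],"fingers": 0},{"delta_pos": [-0.0067,-0.0667,-0.1067],"turn": [0,0,0],"fingers": 0},{"delta_pos": [-0.0227,-0.1467,-0.0667],"turn": [0,0,0],"fingers": 0},{"delta_pos": [-0.036,-0.22,-0.04],"turn": [0,0,0],"fingers": 0},{"delta_pos": [-0.036,-0.248,-0.0133],"turn": [0,0,0],"fingers": 0},{"delta_pos": [-0.036,-0.248,-0.0133],"turn": [0,0,0],"fingers": 0}]}}

```text
clock: 12.38
position: [0.4755, -0.1539, 0.149]
ee_rot: [0.708, 0.706, -0.0, -0.001]
ft_force: [1.4, -0.8, 1.0]
grip_width: 0.997
grasp_force: 0.0
```

```bash
python3 look.py 2 0.664,-0.127,0.0245,0.14,0.16 0.664,-0.127,0.029,0.012,0.03 0.478,-0.154,0.021,0.03,0.08
```

```text
side 0.664,-0.127,0.0245,0.14,0.16 427 [ 0.66396452 -0.12548334] 0.0012251349170785963
side 0.664,-0.127,0.029,0.012,0.03 339 [ 0.66121394 -0.12459902] 0.0012649966009369816
side 0.478,-0.154,0.021,0.03,0.08 643 [ 0.47967183 -0.15572921] 0.0005463547868632193
```

To row units: 0.084 m / 0.75 = 0.112, -0.001 m / 0.75 = -0.0013.

Call:
{"method": "move_arm", "body": {"plan": [{"delta_pos": [-0.0013,0,0.0533],"turn": [0,0,0],"fingers": 0},{"delta_pos": [-0.0013,0,0.1],"turn": [0,0,0],"fingers": 0},{"delta_pos": [-0.0013,0,0.112],"turn": [0,0,0],"fingers": 0},{"delta_pos": [-0.0013,0,0.112],"turn": [0,0,0],"fingers": 0},{"delta_pos": [-0.0013,0,0.112],"turn": [0,0,0],"fingers": 0.2},{"delta_pos": [-0.0013,0,0.112],"turn": [0,0,0],"fingers": 0.4},{"delta_pos": [-0.0013,0,0.112],"turn": [0,0,0],"fingers": 0.6},{"delta_pos": [-0.0013,0,0.112],"turn": [0,0,0],"fingers": 1},{"delta_pos": [-0.0013,0,0.112],"turn": [0,0,0],"fingers": 1},{"delta_pos": [-0.0013,0,0.112],"turn": [0,0,0],"fingers": 1}], "force": 25}}

```text
clock: 13.72
position: [0.4782, -0.1551, 0.0667]
ee_rot: [0.707, 0.707, 0.001, 0.001]
ft_force: [0.7, -0.0, 7.0]
grip_width: 0.506
grasp_force: 25.1
```

To row units: 0.166 m / 0.75 = 0.2213, 0.088 m / 0.75 = 0.1173.

Call:
{"method": "move_arm", "body": {"plan": [{"delta_pos": [0,0,-0.0267],"turn": [0,0,0],"fingers": 1},{"delta_pos": [0,0,-0.0467],"turn": [0,0,0],"fingers": 1},{"delta_pos": [0.04,0.0213,-0.0467],"turn": [0,0,0],"fingers": 1},{"delta_pos": [0.1,0.0533,-0.0467],"turn": [0,0,0],"fingers": 1},{"delta_pos": [0.16,0.0853,-0.0467],"turn": [0,0,0],"fingers": 1},{"delta_pos": [0.2067,0.1093,-0.0467],"turn": [0,0,0],"fingers": 1},{"delta_pos": [0.2213,0.1173,-0.04],"turn": [0,0,0],"fingers": 1},{"delta_pos": [0.2213,0.1173,-0.0267],"turn": [0,0,0],"fingers": 1},{"delta_pos": [0.2213,0.1173,-0.0147],"turn": [0,0,0],"fingers": 1},{"delta_pos": [0.2213,0.1173,-0.0093],"turn": [0,0,0],"fingers": 1},{"delta_pos": [0.2213,0.1173,-0.008],"turn": [0,0,0],"fingers": 1},{"delta_pos": [0.2213,0.1173,-0.008],"turn": [0,0,0],"fingers": 1}]}}

```text
clock: 15.22
position: [0.5656, 0.0106, 0.0721]
ee_rot: [0.708, 0.707, 0.0, 0.0]
ft_force: [-0.7, 0.9, -1.9]
grip_width: 0.509
grasp_force: 25.8
```

To row units: 0.0025 m / 0.75 = 0.0033, 0.002 m / 0.75 = 0.0027.

Call:
{"method": "move_arm", "body": {"plan": [{"delta_pos": [0,0,0.0013],"turn": [0,0,0],"fingers": 1},{"delta_pos": [0,0,0.0027],"turn": [0,0,0],"fingers": 1},{"delta_pos": [0,0,0.0033],"turn": [0,0,0],"fingers": 1},{"delta_pos": [0,0,0.0033],"turn": [0,0,0],"fingers": 1}]}}

```text
clock: 15.72
position: [0.566, 0.0109, 0.0706]
ee_rot: [0.707, 0.707, 0.001, 0.0]
ft_force: [-3.1, -0.4, 12.3]
grip_width: 0.507
grasp_force: 25.8
```

To row units: 0.139 m / 0.75 = 0.1853, 0.0955 m / 0.75 = 0.1273.

Call:
{"method": "move_arm", "body": {"plan": [{"delta_pos": [0,0,-0.0013],"turn": [0,0,0],"fingers": 0.4},{"delta_pos": [0,0,-0.0013],"turn": [0,0,0],"fingers": 0.2},{"delta_pos": [0,0,-0.0013],"turn": [0,0,0],"fingers": 0},{"delta_pos": [0,0,-0.0013],"turn": [0,0,0],"fingers": 0},{"delta_pos": [0,0,-0.08],"turn": [0,0,0],"fingers": 0},{"delta_pos": [0,0,-0.1333],"turn": [0,0,0],"fingers": 0},{"delta_pos": [0.0533,0.04,-0.1333],"turn": [0,0,0],"fingers": 0},{"delta_pos": [0.12,0.08,-0.1333],"turn": [0,0,0],"fingers": 0},{"delta_pos": [0.1853,0.1273,-0.1333],"turn": [0,0,0],"fingers": 0},{"delta_pos": [0.1853,0.1273,-0.1067],"turn": [0,0,0],"fingers": 0},{"delta_pos": [0.1853,0.1273,-0.1067],"turn": [0,0,0],"fingers": 0}]}}

```text
clock: 17.1
position: [0.66, 0.1491, 0.1471]
ee_rot: [0.708, 0.707, -0.002, -0.001]
ft_force: [-0.5, -0.9, 0.8]
grip_width: 0.998
grasp_force: 0.0
```

```bash
python3 look.py 3 0.664,-0.127,0.0245,0.14,0.16 0.566,0.011,0.021,0.03,0.08 0.4775,0.1555,0.03,0.035,0.08 0.6615,0.15,0.022,0.03,0.06
python3 - <<'E'
from wr import *
c=snap('wrist','w3'); w=wristworld(c).reshape(-1,3); print(c['obs']['position'])
for s,r,lo,hi in (((.6615,.15),.022,.03,.065),((.6615,.15),.017,.08,.092)):
    d=np.hypot(*(w[:,:2]-s).T); p=w[(d<.04)&(d>r-.01)&(w[:,2]>lo)&(w[:,2]<hi)]
    if len(p)>20: print(len(p),*circ(p,r,np.array(s)))
E
```

```text
top 0.664,-0.127,0.0245,0.14,0.16 484 [ 0.66428625 -0.12765682] 0.0016651953885514856
top 0.566,0.011,0.021,0.03,0.08 313 [0.56441128 0.0103522 ] 0.00040930023776161034
top 0.4775,0.1555,0.03,0.035,0.08 381 [0.4772593  0.15582765] 0.0009087681944680535
top 0.6615,0.15,0.022,0.03,0.06 287 [0.66229158 0.14960734] 0.0011993136999929876
side 0.664,-0.127,0.0245,0.14,0.16 429 [ 0.66387465 -0.12548263] 0.001226400255618907
side 0.566,0.011,0.021,0.03,0.08 503 [0.56685223 0.01019346] 0.0006635088467655294
side 0.4775,0.1555,0.03,0.035,0.08 524 [0.47751579 0.15663753] 0.0012251606657667953
side 0.6615,0.15,0.022,0.03,0.06 251 [0.66225424 0.15066161] 0.0010636478457597513
[0.66098763 0.14817887 0.14963317]
1067 [0.66197613 0.14533915] 0.00091507605794321
957 [0.66178088 0.1486152 ] 0.0010983761907351827
```

View pics/w3.png

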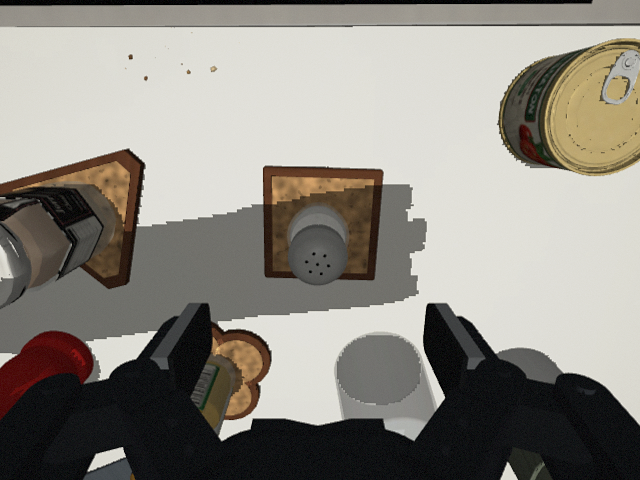

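The wrist view shows the salt's domed top at (318,252) centred between the open fingers, over the square coaster. The fingers are clear on both sides.

To row units: 0.099 m / 0.75 = 0.132, 0.098 m / 0.75 = 0.1307.

Call:
{"method": "move_arm", "body": {"plan": [{"delta_pos": [0,0.0013,0.0533],"turn": [0,0,0],"fingers": 0},{"delta_pos": [0,0.0013,0.1067],"turn": [0,0,0],"fingers": 0},{"delta_pos": [0,0.0013,0.1307],"turn": [0,0,0],"fingers": 0},{"delta_pos": [0,0.0013,0.132],"turn": [0,0,0],"fingers": 0},{"delta_pos": [0,0.0013,0.132],"turn": [0,0,0],"fingers": 0.2},{"delta_pos": [0,0.0013,0.132],"turn": [0,0,0],"fingers": 0.4},{"delta_pos": [0,0.0013,0.132],"turn": [0,0,0],"fingers": 0.6},{"delta_pos": [0,0.0013,0.132],"turn": [0,0,0],"fingers": 1},{"delta_pos": [0,0.0013,0.132],"turn": [0,0,0],"fingers": 1},{"delta_pos": [0,0.0013,0.132],"turn": [0,0,0],"fingers": 1}], "force": 22}}

```text
clock: 18.5
position: [0.6627, 0.15, 0.0518]
ee_rot: [0.707, 0.707, 0.001, 0.0]
ft_force: [-2.8, 0.3, 6.5]
grip_width: 0.453
grasp_force: 21.8
```

To row units: -0.304 m / 0.75 = -0.4053, -0.125 m / 0.75 = -0.1667.

Call:
{"method": "move_arm", "body": {"plan": [{"delta_pos": [0,0,-0.0267],"turn": [0,0,0],"fingers": 1},{"delta_pos": [0,0,-0.08],"turn": [0,0,0],"fingers": 1},{"delta_pos": [0,0,-0.1467],"turn": [0,0,0],"fingers": 1},{"delta_pos": [0,0,-0.18],"turn": [0,0,0],"fingers": 1},{"delta_pos": [-0.04,-0.024,-0.18],"turn": [0,0,0],"fingers": 1},{"delta_pos": [-0.1,-0.0613,-0.18],"turn": [0,0,0],"fingers": 1},{"delta_pos": [-0.1667,-0.1013,-0.18],"turn": [0,0,0],"fingers": 1},{"delta_pos": [-0.2333,-0.1427,-0.18],"turn": [0,0,0],"fingers": 1},{"delta_pos": [-0.3,-0.1827,-0.18],"turn": [0,0,0],"fingers": 1},{"delta_pos": [-0.36,-0.22,-0.18],"turn": [0,0,0],"fingers": 1},{"delta_pos": [-0.4,-0.2453,-0.18],"turn": [0,0,0],"fingers": 1},{"delta_pos": [-0.4053,-0.2453,-0.16],"turn": [0,0,0],"fingers": 1}]}}

```text
clock: 20.0
position: [0.4774, -0.1568, 0.1723]
ee_rot: [0.709, 0.705, 0.002, 0.001]
ft_force: [0.4, 0.6, 0.2]
grip_width: 0.45
grasp_force: 22.3
```

```bash
python3 - <<'E'
from h import *
c=snap('side','s4'); print(c['obs']['position'],c['obs']['grip_width'])
w=world(c); p=w.reshape(-1,3); x,y=c['obs']['position'][:2]
p=p[(abs(p[:,0]-x)<.026)&(abs(p[:,1]-y)<.05)&(p[:,2]>.05)]; print(np.percentile(p[:,2],[0,1,5]))
cv2.imwrite('pics/c4.png',cv2.resize(c['color'][120:400,180:460,::-1],(560,560)))
E
```

```text
[ 0.47744902 -0.15682339  0.17233243] 0.4498293177212117
[0.13213234 0.14183903 0.1697311 ]
```

View pics/c4.png

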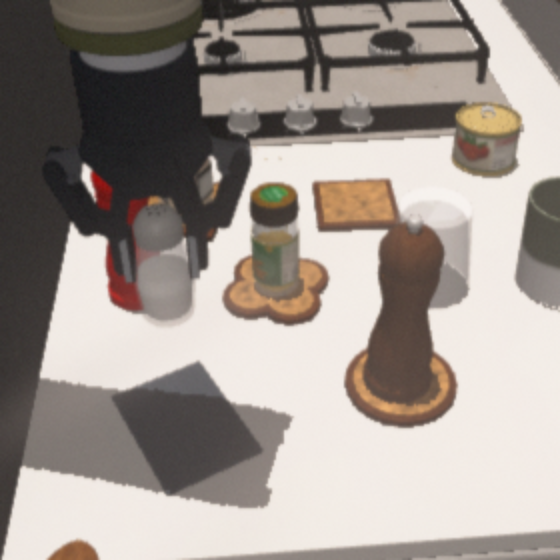

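The crop shows the salt shaker hanging upright in the fingers (165,260) above the plate (190,430), with the spice and mill standing on their coasters.

To row units: 0.119 m / 0.75 = 0.1587, 0.116 m / 0.75 = 0.1547.

Call:
{"method": "move_arm", "body": {"plan": [{"delta_pos": [0.0013,0,0.0667],"turn": [0,0,0],"fingers": 1},{"delta_pos": [0.0013,0,0.12],"turn": [0,0,0],"fingers": 1},{"delta_pos": [0.0013,0,0.1467],"turn": [0,0,0],"fingers": 1},{"delta_pos": [0.0013,0,0.1547],"turn": [0,0,0],"fingers": 1},{"delta_pos": [0.0013,0,0.1587],"turn": [0,0,0],"fingers": 1},{"delta_pos": [0.0013,0,0.1587],"turn": [0,0,0],"fingers": 1},{"delta_pos": [0.0013,0,0.1587],"turn": [0,0,0],"fingers": 1}]}}

```text
clock: 20.92
position: [0.4784, -0.1529, 0.0521]
ee_rot: [0.707, 0.707, 0.001, 0.0]
ft_force: [1.2, -0.6, -0.5]
grip_width: 0.451
grasp_force: 22.3
```

To row units: 0.0045 m / 0.75 = 0.006, 0.004 m / 0.75 = 0.0053.

Call:
{"method": "move_arm", "body": {"plan": [{"delta_pos": [0,0,0.0027],"turn": [0,0,0],"fingers": 1},{"delta_pos": [0,0,0.004],"turn": [0,0,0],"fingers": 1},{"delta_pos": [0,0,0.0053],"turn": [0,0,0],"fingers": 1},{"delta_pos": [0,0,0.006],"turn": [0,0,0],"fingers": 1},{"delta_pos": [0,0,0.006],"turn": [0,0,0],"fingers": 1}]}}

```text
clock: 21.55
position: [0.478, -0.1534, 0.0476]
ee_rot: [0.708, 0.707, 0.0, 0.0]
ft_force: [-4.7, 0.1, 12.2]
grip_width: 0.45
grasp_force: 24.0
```

Call:
{"method": "move_arm", "body": {"plan": [{"delta_pos": [0,0,-0.0013],"turn": [0,0,0],"fingers": 0.5},{"delta_pos": [0,0,-0.0013],"turn": [0,0,0],"fingers": 0.25},{"delta_pos": [0,0,-0.0013],"turn": [0,0,0],"fingers": 0},{"delta_pos": [0,0,-0.0013],"turn": [0,0,0],"fingers": 0},{"delta_pos": [0,0,-0.08],"turn": [0,0,0],"fingers": 0},{"delta_pos": [0,0,-0.16],"turn": [0,0,0],"fingers": 0},{"delta_pos": [0.0133,0,-0.2267],"turn": [0,0,0],"fingers": 0},{"delta_pos": [0.0933,0,-0.2267],"turn": [0,0,0],"fingers": 0},{"delta_pos": [0.1733,0,-0.2267],"turn": [0,0,0],"fingers": 0},{"delta_pos": [0.2533,0,-0.2267],"turn": [0,0,0],"fingers": 0},{"delta_pos": [0.3333,0,-0.2267],"turn": [0,0,0],"fingers": 0},{"delta_pos": [0.412,0,-0.2],"turn": [0,0,0],"fingers": 0}]}}

```text
clock: 23.05
position: [0.4788, 0.1584, 0.198]
ee_rot: [0.707, 0.707, 0.002, 0.0]
ft_force: [1.4, -0.3, -0.2]
grip_width: 1.003
grasp_force: 0.0
```

To row units: 0.04 m / 0.75 = 0.0533, 0.02 m / 0.75 = 0.0267.

Call:
{"method": "move_arm", "body": {"plan": [{"delta_pos": [0,0,0.0267],"turn": [0,0,0],"fingers": 0},{"delta_pos": [0,0,0.0533],"turn": [0,0,0],"fingers": 0},{"delta_pos": [0,0,0.0533],"turn": [0,0,0],"fingers": 0}]}}

```text
clock: 23.42
position: [0.4773, 0.1557, 0.1556]
ee_rot: [0.707, 0.707, -0.001, -0.0]
ft_force: [0.1, 0.2, 0.0]
grip_width: 0.999
grasp_force: 0.0
```

```bash
python3 - <<'E'
from wr import *
c=snap('wrist','w5'); w=wristworld(c).reshape(-1,3); print(c['obs']['position'])
s=np.array((.4775,.1555))
d=np.hypot(*(w[:,:2]-s).T)
for r,lo,hi in ((.03,.035,.08),):
    p=w[(d<.05)&(d>r-.01)&(w[:,2]>lo)&(w[:,2]<hi)]
    if len(p)>20: print(len(p),*circ(p,r,s))
p=w[(d<.05)&(w[:,2]>.06)&(w[:,2]<.12)]; print(np.percentile(p,[1,99],axis=0))
E
python3 look.py 5 0.478,-0.154,0.022,0.03,0.06
```

```text
[0.4772852  0.15566444 0.15562747]
1185 [0.47797759 0.15175269] 0.0009848973231454741
[[0.45152402 0.12848598 0.06337219]
 [0.50371462 0.18116795 0.1087051 ]]
top 0.478,-0.154,0.022,0.03,0.06 231 [ 0.48022726 -0.15453651] 0.0011174308448122297
side 0.478,-0.154,0.022,0.03,0.06 423 [ 0.47856985 -0.15150465] 0.0014286171149660506
```

View pics/w5.png

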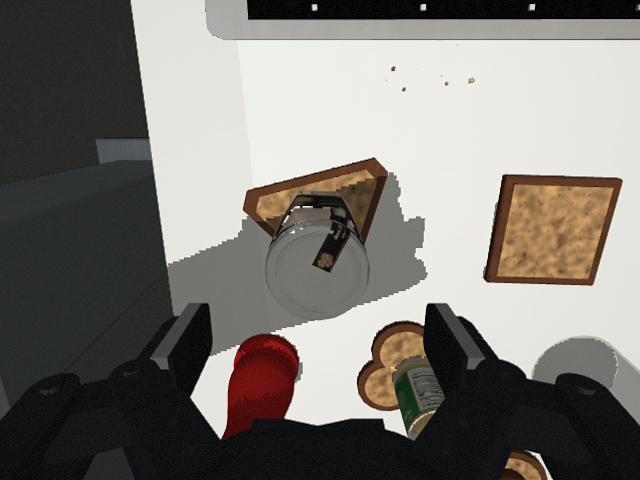

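The wrist view shows the honey jar's lid at (318,272), centred between the fingers, with the red mill and spice jar well clear.

To row units: 0.085 m / 0.75 = 0.1133, 0.03 m / 0.75 = 0.04.

Call:
{"method": "move_arm", "body": {"plan": [{"delta_pos": [-0.0013,0,0.04],"turn": [0,0,0],"fingers": 0},{"delta_pos": [-0.0013,0,0.08],"turn": [0,0,0],"fingers": 0},{"delta_pos": [-0.0013,0,0.1067],"turn": [0,0,0],"fingers": 0},{"delta_pos": [-0.0013,0,0.1133],"turn": [0,0,0],"fingers": 0},{"delta_pos": [-0.0013,0,0.1133],"turn": [0,0,0],"fingers": 0},{"delta_pos": [-0.0013,0,0.1133],"turn": [0,0,0],"fingers": 0.15},{"delta_pos": [-0.0013,0,0.1133],"turn": [0,0,0],"fingers": 0.3},{"delta_pos": [-0.0013,0,0.1133],"turn": [0,0,0],"fingers": 1},{"delta_pos": [-0.0013,0,0.1133],"turn": [0,0,0],"fingers": 1},{"delta_pos": [-0.0013,0,0.1133],"turn": [0,0,0],"fingers": 1}], "force": 45}}

```text
clock: 24.82
position: [0.4785, 0.1555, 0.0733]
ee_rot: [0.707, 0.707, 0.001, -0.0]
ft_force: [-6.0, -1.6, 12.0]
grip_width: 0.692
grasp_force: 45.6
```

To row units: 0.186 m / 0.75 = 0.248, -0.009 m / 0.75 = -0.012.

Call:
{"method": "move_arm", "body": {"plan": [{"delta_pos": [0,0,-0.0267],"turn": [0,0,0],"fingers": 1},{"delta_pos": [0,0,-0.0467],"turn": [0,0,0],"fingers": 1},{"delta_pos": [0,0.04,-0.0467],"turn": [0,0,0],"fingers": 1},{"delta_pos": [-0.004,0.1,-0.0467],"turn": [0,0,0],"fingers": 1},{"delta_pos": [-0.008,0.16,-0.0467],"turn": [0,0,0],"fingers": 1},{"delta_pos": [-0.012,0.2133,-0.0467],"turn": [0,0,0],"fingers": 1},{"delta_pos": [-0.012,0.248,-0.04],"turn": [0,0,0],"fingers": 1},{"delta_pos": [-0.012,0.248,-0.0267],"turn": [0,0,0],"fingers": 1},{"delta_pos": [-0.012,0.248,-0.0133],"turn": [0,0,0],"fingers": 1},{"delta_pos": [-0.012,0.248,-0.0067],"turn": [0,0,0],"fingers": 1},{"delta_pos": [-0.012,0.248,-0.004],"turn": [0,0,0],"fingers": 1},{"delta_pos": [-0.012,0.248,-0.004],"turn": [0,0,0],"fingers": 1}]}}

```text
clock: 26.32
position: [0.6641, 0.146, 0.0752]
ee_rot: [0.707, 0.707, 0.0, -0.0]
ft_force: [-0.2, 0.1, -4.3]
grip_width: 0.688
grasp_force: 50.1
```

```bash
python3 look.py 6 0.664,0.146,0.03,0.04,0.08
```

```text
top 0.664,0.146,0.03,0.04,0.08 349 [0.66362614 0.14641973] 0.0011637545247014554
side 0.664,0.146,0.03,0.04,0.08 486 [0.66471058 0.14727082] 0.001238041791521068
```

Well centred; still hanging (−4.3 N). Lowering.

To row units: 0.003 m / 0.75 = 0.004, 0.0025 m / 0.75 = 0.0033.

Call:
{"method": "move_arm", "body": {"plan": [{"delta_pos": [0,0,0.0013],"turn": [0,0,0],"fingers": 1},{"delta_pos": [0,0,0.0027],"turn": [0,0,0],"fingers": 1},{"delta_pos": [0,0,0.0033],"turn": [0,0,0],"fingers": 1},{"delta_pos": [0,0,0.004],"turn": [0,0,0],"fingers": 1},{"delta_pos": [0,0,0.004],"turn": [0,0,0],"fingers": 1}]}}

```text
clock: 27.05
position: [0.6644, 0.1461, 0.0735]
ee_rot: [0.707, 0.707, 0.001, -0.0]
ft_force: [-5.8, -0.3, 10.0]
grip_width: 0.691
grasp_force: 51.2
```

To row units: -0.299 m / 0.75 = -0.3987, -0.186 m / 0.75 = -0.248.

Call:
{"method": "move_arm", "body": {"plan": [{"delta_pos": [0,0,-0.0013],"turn": [0,0,0],"fingers": 0.25},{"delta_pos": [0,0,-0.0013],"turn": [0,0,0],"fingers": 0.1},{"delta_pos": [0,0,-0.0013],"turn": [0,0,0],"fingers": 0},{"delta_pos": [0,0,-0.0013],"turn": [0,0,0],"fingers": 0},{"delta_pos": [0,0,-0.08],"turn": [0,0,0],"fingers": 0},{"delta_pos": [0,0,-0.1533],"turn": [0,0,0],"fingers": 0},{"delta_pos": [-0.0667,-0.0413,-0.1533],"turn": [0,0,0],"fingers": 0},{"delta_pos": [-0.1333,-0.0827,-0.1533],"turn": [0,0,0],"fingers": 0},{"delta_pos": [-0.2,-0.124,-0.1533],"turn": [0,0,0],"fingers": 0},{"delta_pos": [-0.2667,-0.1653,-0.1533],"turn": [0,0,0],"fingers": 0},{"delta_pos": [-0.3333,-0.2067,-0.1533],"turn": [0,0,0],"fingers": 0},{"delta_pos": [-0.3987,-0.248,-0.1333],"turn": [0,0,0],"fingers": 0}]}}

```text
clock: 28.55
position: [0.4774, -0.1548, 0.1727]
ee_rot: [0.708, 0.707, 0.001, 0.001]
ft_force: [0.2, -0.2, 0.2]
grip_width: 1.0
grasp_force: 0.0
```

To row units: 0.04 m / 0.75 = 0.0533, 0.02 m / 0.75 = 0.0267.

Call:
{"method": "move_arm", "body": {"plan": [{"delta_pos": [0,0,0.0267],"turn": [0,0,0],"fingers": 0},{"delta_pos": [0,0,0.0533],"turn": [0,0,0],"fingers": 0},{"delta_pos": [0,0,0.0533],"turn": [0,0,0],"fingers": 0}]}}

```text
clock: 28.92
position: [0.477, -0.1529, 0.1309]
ee_rot: [0.708, 0.707, -0.001, -0.001]
ft_force: [-0.3, 0.4, 0.5]
grip_width: 0.997
grasp_force: 0.0
```

```bash
python3 look.py 7 0.664,0.146,0.03,0.04,0.08 0.478,-0.153,0.022,0.03,0.06; python3 - <<'E'
from wr import *
c=snap('wrist','w7'); w=wristworld(c).reshape(-1,3); print(c['obs']['position'])
s=np.array((.478,-.153)); d=np.hypot(*(w[:,:2]-s).T)
for r,lo,hi in ((.022,.03,.06),(.017,.075,.088)):
    p=w[(d<.04)&(d>r-.01)&(w[:,2]>lo)&(w[:,2]<hi)]
    if len(p)>20: print(len(p),*circ(p,r,s))
E
```

```text
top 0.664,0.146,0.03,0.04,0.08 458 [0.66392273 0.14575258] 0.0011309609623274906
side 0.664,0.146,0.03,0.04,0.08 465 [0.66391353 0.14737647] 0.0011879293194539155
side 0.478,-0.153,0.022,0.03,0.06 421 [ 0.47856392 -0.15147836] 0.0013840967589271724
[ 0.47814492 -0.15304825  0.13242034]
1156 [ 0.47880158 -0.15754639] 0.0008804401352877668
1089 [ 0.47860556 -0.15430896] 0.0010228727977377935
```

To row units: 0.084 m / 0.75 = 0.112, 0.04 m / 0.75 = 0.0533.

Call:
{"method": "move_arm", "body": {"plan": [{"delta_pos": [0,0,0.0533],"turn": [0,0,0],"fingers": 0},{"delta_pos": [0,0,0.0933],"turn": [0,0,0],"fingers": 0},{"delta_pos": [0,0,0.112],"turn": [0,0,0],"fingers": 0},{"delta_pos": [0,0,0.112],"turn": [0,0,0],"fingers": 0},{"delta_pos": [0,0,0.112],"turn": [0,0,0],"fingers": 0.2},{"delta_pos": [0,0,0.112],"turn": [0,0,0],"fingers": 0.4},{"delta_pos": [0,0,0.112],"turn": [0,0,0],"fingers": 0.6},{"delta_pos": [0,0,0.112],"turn": [0,0,0],"fingers": 1},{"delta_pos": [0,0,0.112],"turn": [0,0,0],"fingers": 1},{"delta_pos": [0,0,0.112],"turn": [0,0,0],"fingers": 1}], "force": 22}}

```text
clock: 30.32
position: [0.4783, -0.1532, 0.0488]
ee_rot: [0.708, 0.707, 0.0, 0.0]
ft_force: [-2.5, 0.8, 8.6]
grip_width: 0.445
grasp_force: 21.6
```

To row units: 0.31 m / 0.75 = 0.4133, 0.17 m / 0.75 = 0.2267.

Call:
{"method": "move_arm", "body": {"plan": [{"delta_pos": [0,0,-0.0267],"turn": [0,0,0],"fingers": 1},{"delta_pos": [0,0,-0.0933],"turn": [0,0,0],"fingers": 1},{"delta_pos": [0,0,-0.1733],"turn": [0,0,0],"fingers": 1},{"delta_pos": [0,0,-0.2533],"turn": [0,0,0],"fingers": 1},{"delta_pos": [0.04,0.0027,-0.2667],"turn": [0,0,0],"fingers": 1},{"delta_pos": [0.0933,0.0027,-0.2667],"turn": [0,0,0],"fingers": 1},{"delta_pos": [0.16,0.0027,-0.2667],"turn": [0,0,0],"fingers": 1},{"delta_pos": [0.2267,0.0027,-0.2667],"turn": [0,0,0],"fingers": 1},{"delta_pos": [0.2933,0.0027,-0.2667],"turn": [0,0,0],"fingers": 1},{"delta_pos": [0.36,0.0027,-0.2667],"turn": [0,0,0],"fingers": 1},{"delta_pos": [0.4,0.0027,-0.2667],"turn": [0,0,0],"fingers": 1},{"delta_pos": [0.4133,0.0027,-0.2667],"turn": [0,0,0],"fingers": 1}]}}

```text
clock: 31.82
position: [0.4797, 0.1588, 0.2478]
ee_rot: [0.707, 0.708, -0.0, -0.0]
ft_force: [-0.5, -0.1, -0.1]
grip_width: 0.449
grasp_force: 22.5
```

To row units: 0.193 m / 0.75 = 0.2573, 0.192 m / 0.75 = 0.256.

Call:
{"method": "move_arm", "body": {"plan": [{"delta_pos": [0,0,0.0667],"turn": [0,0,0],"fingers": 1},{"delta_pos": [0,0,0.1333],"turn": [0,0,0],"fingers": 1},{"delta_pos": [0,0,0.2],"turn": [0,0,0],"fingers": 1},{"delta_pos": [0,0,0.24],"turn": [0,0,0],"fingers": 1},{"delta_pos": [0,0,0.2507],"turn": [0,0,0],"fingers": 1},{"delta_pos": [0,0,0.256],"turn": [0,0,0],"fingers": 1},{"delta_pos": [0,0,0.2573],"turn": [0,0,0],"fingers": 1},{"delta_pos": [0,0,0.2573],"turn": [0,0,0],"fingers": 1}]}}

```text
clock: 32.83
position: [0.4808, 0.1573, 0.0558]
ee_rot: [0.707, 0.707, 0.001, 0.0]
ft_force: [0.1, 0.1, -1.4]
grip_width: 0.449
grasp_force: 22.5
```

```bash
python3 look.py 8 0.4807,0.156,0.022,0.03,0.065
```

```text
top 0.4807,0.156,0.022,0.03,0.065 313 [0.48013596 0.15764517] 0.001544259575407183
side 0.4807,0.156,0.022,0.03,0.065 343 [0.48181695 0.15780207] 0.001606593565226154
```

Expected contact at about z 0.0525.

To row units: 0.004 m / 0.75 = 0.0053, -0.001 m / 0.75 = -0.0013.

Call:
{"method": "move_arm", "body": {"plan": [{"delta_pos": [-0.0013,0,0.0013],"turn": [0,0,0],"fingers": 1},{"delta_pos": [-0.0013,0,0.0027],"turn": [0,0,0],"fingers": 1},{"delta_pos": [-0.0013,0,0.004],"turn": [0,0,0],"fingers": 1},{"delta_pos": [-0.0013,0,0.0053],"turn": [0,0,0],"fingers": 1},{"delta_pos": [-0.0013,0,0.0053],"turn": [0,0,0],"fingers": 1}]}}

```text
clock: 33.55
position: [0.4805, 0.1562, 0.0526]
ee_rot: [0.708, 0.707, 0.0, -0.0]
ft_force: [-8.9, -3.2, 22.9]
grip_width: 0.45
grasp_force: 25.8
```

To row units: 0.24 m / 0.75 = 0.32, -0.2 m / 0.75 = -0.2667.

Call:
{"method": "move_arm", "body": {"plan": [{"delta_pos": [0,0,-0.0027],"turn": [0,0,0],"fingers": 1},{"delta_pos": [0,0,-0.0027],"turn": [0,0,0],"fingers": 0.5},{"delta_pos": [0,0,-0.0027],"turn": [0,0,0],"fingers": 0.25},{"delta_pos": [0,0,-0.0027],"turn": [0,0,0],"fingers": 0},{"delta_pos": [0,0,-0.0027],"turn": [0,0,0],"fingers": 0},{"delta_pos": [0,0,-0.08],"turn": [0,0,0],"fingers": 0},{"delta_pos": [0,0,-0.16],"turn": [0,0,0],"fingers": 0},{"delta_pos": [0,0,-0.24],"turn": [0,0,0],"fingers": 0},{"delta_pos": [0.08,0,-0.2667],"turn": [0,0,0],"fingers": 0},{"delta_pos": [0.16,0,-0.2667],"turn": [0,0,0],"fingers": 0},{"delta_pos": [0.24,0,-0.2667],"turn": [0,0,0],"fingers": 0},{"delta_pos": [0.32,0,-0.2667],"turn": [0,0,0],"fingers": 0}]}}

```text
clock: 35.05
position: [0.4803, 0.3979, 0.2509]
ee_rot: [0.708, 0.707, 0.0, -0.0]
ft_force: [1.4, -0.5, 0.5]
grip_width: 1.002
grasp_force: 0.0
```

```bash
python3 look.py 9 0.4807,0.156,0.022,0.03,0.065 0.664,0.146,0.03,0.04,0.08 0.664,-0.127,0.0245,0.14,0.16 0.664,-0.127,0.029,0.012,0.03 0.566,0.011,0.021,0.03,0.08; python3 -c "
import cv2;a=cv2.imread('pics/top9.png')[60:420,130:490];b=cv2.imread('pics/side9.png')[140:390,180:540];cv2.imwrite('pics/c9.png',cv2.hconcat([a,cv2.copyMakeBorder(b,0,110,0,0,0)]))"
```

```text
top 0.4807,0.156,0.022,0.03,0.065 330 [0.48178708 0.15684244] 0.0014748960941888996
top 0.664,0.146,0.03,0.04,0.08 454 [0.66390274 0.14583127] 0.0011109361849681067
top 0.664,-0.127,0.0245,0.14,0.16 479 [ 0.66436237 -0.12752555] 0.001763990918679837
top 0.664,-0.127,0.029,0.012,0.03 271 [ 0.66145282 -0.12693958] 0.0012784113186230031
top 0.566,0.011,0.021,0.03,0.08 310 [0.56443554 0.01031784] 0.0004315157134060395
side 0.4807,0.156,0.022,0.03,0.065 293 [0.481293   0.15745859] 0.0015490848383468113
side 0.664,0.146,0.03,0.04,0.08 453 [0.6638114  0.14743537] 0.0011999888248505897
side 0.664,-0.127,0.0245,0.14,0.16 425 [ 0.66381472 -0.12541381] 0.0012556524563248107
side 0.664,-0.127,0.029,0.012,0.03 339 [ 0.66124983 -0.12472785] 0.0012213342646000581
side 0.566,0.011,0.021,0.03,0.08 511 [0.56681995 0.01009527] 0.0007210448883323735
```

View pics/c9.png

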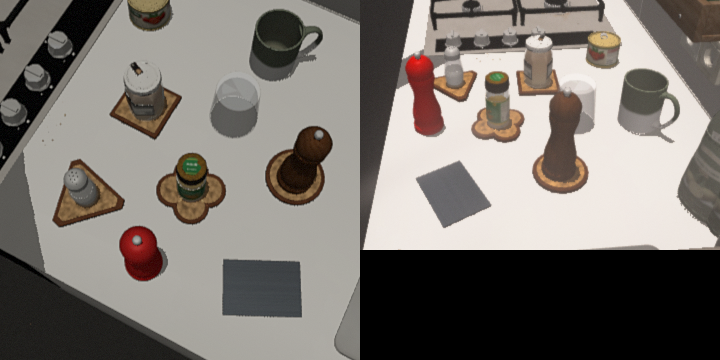

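In the left half of the crop, the salt is on the triangle (80,190), the honey on the square (145,100), the spice on the clover (192,185) and the mill on the round coaster (300,170). All stand upright within about 3 mm of centre, and the plate is empty.

```bash
python3 -c "
from workcell import *
print(hand_in())"
```

```text
the job is handed in; nothing more can be done
None
```

The job is handed in: mill, honey, salt and spice each stand upright and released on their own coasters, within about 3 mm of centre by my last camera measurement. The drinking glass was not touched, and the clock read about 35 s of the 133 s allowed.

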